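# Push the row of specimen trays home and close the keeper

## Task

With the closed fingers, push the row of four small specimen trays along the wooden rail as one train, without letting the row break up, until it is fully home against the end stop; then push the brass keeper round until it stands fully across the lane behind the row. Only push: do not lift or tip any tray, and leave the other things on the table where they are.

Things in the scene. Friction and masses are not known exactly. Their poses are not given: they have to be found in the camera images.
- rack: Dark wooden rail fixed to the table, 420 mm long, 90 mm wide. Origin: centre of its underside, on the table; x along the lane to the end stop, y across, z up. Lane floor at z = 12 mm; 62 mm wide lane between low side strips (y = +-31 to +-37 mm, tops at z = 24 mm). End stop: block at the +x end, its face at x = 190 mm, top at z = 52 mm. The -x end (x = -210 mm) is open.
- stop_face (a point): Point on the inner face of the end stop, on the lane's centre line, 18 mm above the lane floor; rail frame (190, 0, 30) mm. Axes as the rail's.
- tray_1: Loose white open tray in the lane, the front one, nearest the end stop. 45 mm along the lane, 58 mm wide, 35 mm high, walls 4 mm, 60 to 130 g, pinned beetles inside. Origin: centre of its underside; x along the lane to the stop. The four start as one touching row 60 to 130 mm short of the stop; at home the row's rear face is 180 mm from the stop's face.
- tray_2: Loose white open tray in the lane, second from the end stop. 45 mm along the lane, 58 mm wide, 35 mm high, walls 4 mm, 60 to 130 g, pinned beetles inside. Origin: centre of its underside; x along the lane to the stop. The four start as one touching row 60 to 130 mm short of the stop; at home the row's rear face is 180 mm from the stop's face.
- tray_3: Loose white open tray in the lane, third from the end stop. 45 mm along the lane, 58 mm wide, 35 mm high, walls 4 mm, 60 to 130 g, pinned beetles inside. Origin: centre of its underside; x along the lane to the stop. The four start as one touching row 60 to 130 mm short of the stop; at home the row's rear face is 180 mm from the stop's face.
- tray_4: Loose white open tray in the lane, the rear one, farthest from the end stop; the row is pushed on its rear face. 45 mm along the lane, 58 mm wide, 35 mm high, walls 4 mm, 60 to 130 g, pinned beetles inside. Origin: centre of its underside; x along the lane to the stop. The four start as one touching row 60 to 130 mm short of the stop; at home the row's rear face is 180 mm from the stop's face.
- keeper (a joint): Angle of the brass keeper, a flat-turning bar on an upright pivot beside the lane. 0 = swung out, pointing 35 degrees outward of the open-end direction; 0.61 = parallel to the lane, beside it, pointing to the open end; 2.18 (end of travel) = straight across the lane, 3 mm behind a row that is fully home. Closes clockwise seen from above, stays where left, needs up to 1 N at the tip.
- keeper_pivot (a point): Centre of the keeper's pivot, half-way up the bar, beside the lane on the rail's -y side: rail frame (3, -46, 36) mm. It does not move.
- keeper_tip (a point): Middle of the keeper's free end face, half-way up the bar, 60 mm from the pivot; its x axis points from pivot to tip. The bar is 8 mm thick and 20 mm high: underside 26 mm, top 46 mm above the table.
- vial: Small glass vial, 26 mm across, 60 mm high, standing beside the rail. Origin: centre of its underside. To be left alone.
- pin_jar: Glass jar with a steel lid, 48 mm across, 55 mm high. Origin: centre of its underside. To be left alone.
- pinning_block: Wooden three-step block, 75 x 30 mm, steps 12, 22 and 32 mm high. Origin: centre of its underside. To be left alone.
- brush: Small brush 150 mm long, lying. Origin: centre of its underside. To be left alone.
- tweezers: Steel tweezers about 120 mm long, lying flat, 10 mm high. Origin: centre of its underside. To be left alone.
- loupe: Black hand lens, 44 mm head and a 60 mm handle, lying, 9 mm high. Origin: centre of its underside. To be left alone.
- spare_tray: Larger empty white tray, 75 x 75 x 40 mm, on the table; not part of the row. Origin: centre of its underside. To be left alone.
There are look-alikes about, which are no part of the job. What is shaped like the tray_1 but blue is not meant.

How it is judged:
By the outcome, as a careful person would: the job done as asked, in the order asked, and still so for the second after the job is handed in, with the robot touching nothing.
It also fails if it takes over 51 s, if anything falls off the work surface, if the arm or the gripper's body presses on something with over 40 N, if the wrist force passes 120 N, or if a joint passes its speed limit or range.

## Robot

A 6-joint arm with a two-finger parallel gripper is mounted at the origin on the work surface. World frame = base frame: x ahead of the robot, y to its left, z up, the work surface at z = 0. Lengths are in m, angles in rad, forces in N, time in s.
With the tool pointing down it reaches from about 0.375 to 0.9 m from the base axis. Payload 3.1 kg.
Tool frame: the origin (TCP) lies at the very end of the fingers, on their centre line; the grasp point (between the pads) lies 19 mm behind it (manip.grasp_offset is the distance from the TCP to the grasp point, in m); y points along the fingers, z is the direction in which the jaws open and shut, and the axes are right-handed (so a half turn about y gives the same grasp; the last joint's range is limited). The gripper opens to 85 mm and grips with 20 to 120 N. Pads are 22 mm wide; open, the fingers measure 114 mm over their backs; the gripper's body (76 mm by 85 mm) begins 54 mm behind the grasp point. The pads swing forward as they close: fully open they stand 13 mm farther back than shut.
Start: joints at [0.938, 0.527, 1.433, -0, 1.181, -0.178], TCP at [0.275, 0.561, 0.231] pointing down, gripper open.
Joint ranges: [-3.08, 3.08], [-0.75, 2.2], [0.22, 2.44], [-1.43, 4.57], [0, 2.65], [-2.85, 2.85]. Speed limits (rad/s): [2.79, 2.79, 3.14, 3.14, 3.14, 3.14].

## Interface

Orientations are given as a unit quaternion [x, y, z, w].
In Python, from station import manip gives the robot as it stands.
- The arm moves only by the tool apply_moves, never from a script. Its argument "motion" is a list of rows, each a list of 5 numbers: the finger opening in mm, from 0 to 85.4, then the shift along the tool's x, y, z in units of 30 mm (1.0 is 30 mm), then the turn about the tool's y in units of 10 degrees (1.0 is 10 degrees). In form: [[fingers, x, y, z, twist], ...]. A call has 1 to 12 rows; each row is the pose to reach, as a shift and turn from the pose commanded when the call began, along the tool's axes at that moment; what a row does not reach only later rows make up. A row lasts 1/8 s, in which the tool goes at most 62.5 mm and 10.7 degrees, less where a joint would pass 70% of its speed; a pose out of reach is approached as far as the arm can. A call with a gripper value outside its range is refused whole. The fingers move at their own pace and stop on an object; "squeeze" is the grip in N (left out, the last holds). Time passes only in rows, so rows that repeat a pose let the fingers close. It gives the time, the measured TCP pose, the force and the opening at its end, in the units of the state.
- manip.sense(): the state, without advancing time (a new reading comes with each control period).
- manip.snapshot(name): name is "scene" or "top" or "wrist"; returns the picture (384x512x3 uint8, red, green, blue); there is no depth.
- manip.get_calibration(name): a dict with "intrinsics" (3x3 intrinsics, pixels), "extrinsics" (4x4, takes a point from camera to world coordinates). Camera axes: x right, y up, looking along -z (the intrinsics and any distortion apply to the point x, -y, -z); pixel columns grow to the right and rows downward; lengths in m; the calibration is good to about 2 mm. A picture is of the moment at which its call begins: read the wrist's pose just before it. get_calibration takes no time and is no camera call; for the wrist camera it gives the pose at the moment of the call.
- manip.sign_off(): hands the job in, once; it reports no verdict.
The state is a dict: "t": time; "q": joint angles; "qd": joint speeds; "tau": joint torques, N m; "tcp_pos": TCP position; "tool_rot": TCP orientation; "force": force on the tool from outside, world axes, zero at the start; "ft_torque": the same for the moment, N m; "finger_gap": opening from 0.0 (shut) to 1.0 (fully open).
Only numpy, scipy, OpenCV 4.12 (cv2) and the standard library are available. Lean on these libraries where they do the work, as an engineer would, in place of code of your own. Each camera call takes 0.05 s, during which the arm holds its last target.

## Working session

There is one attempt and no reset: what is moved stays moved. The work goes in short steps, Python scripts to look and compute and a tool call to move; the robot and the scene stay as the last step left them, time stands still between calls to the robot, and variables do not carry over. Pictures are saved under pics/ and viewed, and the job is handed in when it is done.

Besides the shell and the picture viewer there is one more tool, called after "Call:" as name(argument=value, ...) on one line, values as JSON. apply_moves: Moves the arm, as the interface text tells. Its arguments: {"type":"object","properties":{"motion":{"type":"array"},"squeeze":{"type":"number"}},"required":["motion"]}

```bash
ls; mkdir -p pics; python3 - <<'E'
from station import manip
import cv2
s=manip.sense();print(s)
for n in("scene","top"):
    im=manip.snapshot(n);cv2.imwrite(f"pics/{n}0.png",im[:,:,::-1])
    c=manip.get_calibration(n);print(n,c)
E
```

```text
pics
{'t': 0.0, 'q': array([ 9.37492499e-01,  5.28470397e-01,  1.43391017e+00, -2.30641731e-05,
        1.18140693e+00, -1.78466733e-01]), 'qd': array([-0.00090971,  0.00117783,  0.00070618,  0.00147263,  0.00012393,
       -0.00125389]), 'tau': array([-8.23235550e-04, -4.42356348e+01, -1.78019428e+01, -3.85500534e-04,
        8.61633540e-03,  1.94209730e-05]), 'tcp_pos': array([0.27409786, 0.56088429, 0.23032853]), 'tool_rot': array([ 0.68961616, -0.15972296,  0.15912405, -0.68818432]), 'force': array([-0.537428  ,  1.05670412, -0.39104656]), 'ft_torque': array([-0.00778498,  0.02372786,  0.01158803]), 'finger_gap': 0.9970549340859799}
scene {'intrinsics': array([[357.65048732,   0.        , 256.04994424],
       [  0.        , 357.65048732, 194.47892728],
       [  0.        ,   0.        ,   1.        ]]), 'extrinsics': array([[ 0.551852  , -0.54897338,  0.62776397,  1.08323737],
       [ 0.833803  ,  0.3494696 , -0.42736817, -0.31652345],
       [ 0.01522933,  0.75927546,  0.65059115,  0.55869689],
       [ 0.        ,  0.        ,  0.        ,  1.        ]])}
top {'intrinsics': array([[448.38568388,   0.        , 251.68117073],
       [  0.        , 448.38568388, 180.48967237],
       [  0.        ,   0.        ,   1.        ]]), 'extrinsics': array([[ 0.02290436,  0.99391185, -0.10777117,  0.47973547],
       [-0.99968765,  0.02169149, -0.01241311, -0.00530475],
       [-0.00999982,  0.10802182,  0.99409823,  1.01328468],
       [ 0.        ,  0.        ,  0.        ,  1.        ]])}
```

View pics/scene0.png

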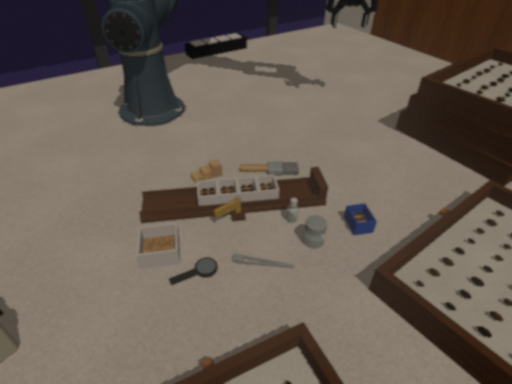

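View pics/top0.png

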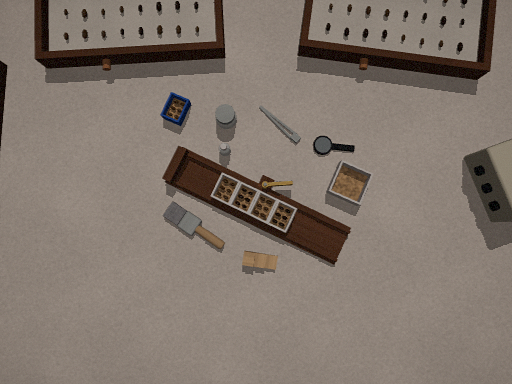

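The top view shows the rail running from its open end near (340,245) to the end stop near (175,163). The row is at about (215–295, 175–230), with the keeper pivot near (265,184). I'll enlarge it to pick points.

```bash
python3 - <<'E'
import cv2
im=cv2.imread("pics/top0.png")
c=im[140:270,155:360];cv2.imwrite("pics/topz.png",cv2.resize(c,None,fx=3.9,fy=3.9,interpolation=cv2.INTER_CUBIC))
im=cv2.imread("pics/scene0.png")
c=im[155:255,130:340];cv2.imwrite("pics/scz.png",cv2.resize(c,None,fx=3.8,fy=3.8,interpolation=cv2.INTER_CUBIC))
E
```

```text
(no output)
```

View pics/topz.png

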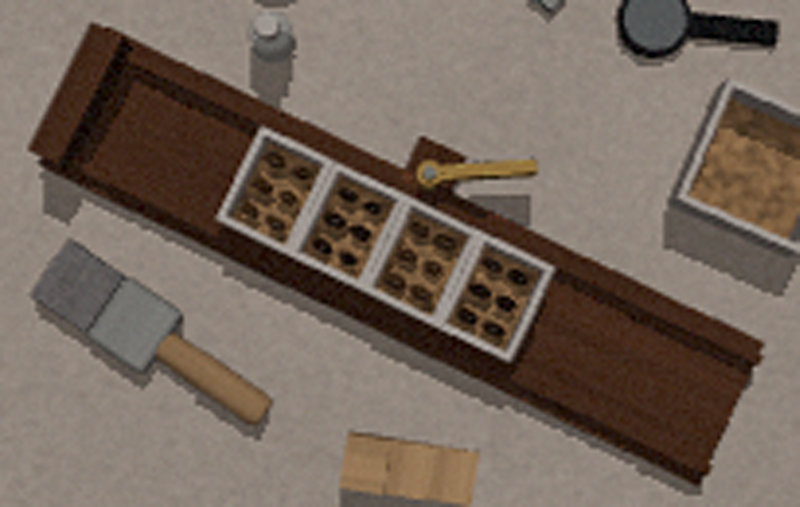

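View pics/scz.png

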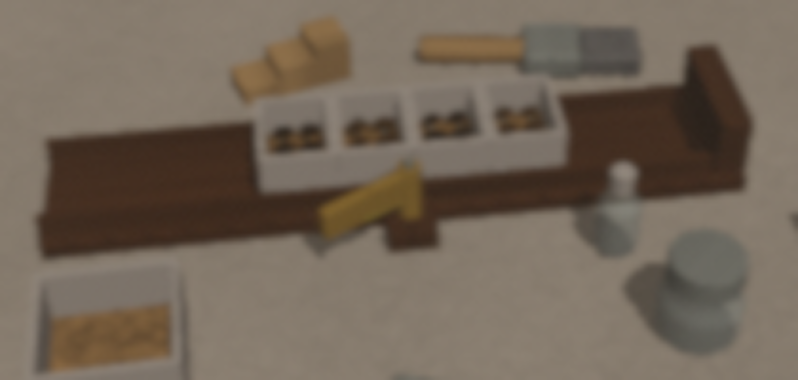

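```bash
cat > h.py <<'E'
import numpy as np
from station import manip
from scipy.optimize import least_squares
def ray(n,uv,z):
    c=manip.get_calibration(n);K=c["intrinsics"];E=c["extrinsics"]
    d=np.linalg.inv(K)@np.array([uv[0],uv[1],1.]);d=np.array([d[0],-d[1],-d[2]])
    d=E[:3,:3]@d;o=E[:3,3];return o+d*(z-o[2])/d[2]
def tz(p): return ((p[0]+.5)/3.9-.5+155,(p[1]+.5)/3.9-.5+140)
def sz(p): return ((p[0]+.5)/3.8-.5+130,(p[1]+.5)/3.8-.5+155)
E
python3 - <<'E'
from h import *
# world pts, rail pts
P=[]
for zp,z,r in [((95,24),.052,(.210,-.045)),((30,150),.052,(.210,.045)),((128,38),.052,(.190,-.045)),((62,172),.052,(.190,.045)),((428,174),.046,(.003,-.046)),((763,345),.024,(-.21,-.037)),((700,482),.024,(-.21,.037))]:
    P.append((ray("top",tz(zp),z)[:2],r))
W=np.array([p[0] for p in P]);R=np.array([p[1] for p in P])
def T(q,r):
    c,s=np.cos(q[2]),np.sin(q[2]);return np.array([[c,-s],[s,c]])@r.T
f=lambda q:((T(q,R).T+q[:2])-W).ravel()
o=least_squares(f,[.5,0,1.1],loss='soft_l1',f_scale=.003);q=o.x
print("pose",q,np.degrees(q[2]));print(np.round(f(q).reshape(-1,2)*1000,1))
np.save("rail.npy",q)
inv=lambda w:T([0,0,-q[2]],np.array(w)[:2]-q[:2])
for zp in [(263,128),(217,216),(511,361),(554,267)]:print("tray",inv(ray("top",tz(zp),.047))*1000)
print("tip",inv(ray("top",tz((537,168)),.046))*1000)
for nm,p,z in [("tip",(537,168),.046),]:pass
# scene check: rail points
for nm,p,z in [("stop in top -y",(717,120),.052),("stop outer top -y",(748,122),.052),("pivot",(407,170),.046),("tip top",(325,208),.046),("tray4 top rear -y",(261,150),.047),("tray1 front -y",(565,128),.047),("rail corner -x,-y bottom",(45,255),0)]:
    print(nm,inv(ray("scene",sz(p),z))*1000)
import cv2
for nm,uv,z in [("vial",(223,146),.06),("vial s",None,.06)]:
    if uv:print(nm,inv(ray("top",uv,z))*1000)
print("block", inv(ray("top",(260,262),.022))*1000, "brush",inv(ray("top",tz((268,405)),.01))*1000)
E
```

```text
pose [ 0.53347364 -0.00564843  1.13924306] 65.273819085348
[[ 5.7 -0.5]
 [-4.5  3.9]
 [ 4.8  0.1]
 [-1.   4. ]
 [-0.5 -1.2]
 [-7.7 -0.7]
 [ 1.8 -4.8]]
tray [ 98.20117712 -28.74831283]
tray [99.24538693 26.45280971]
tray [-81.57189771  26.98420309]
tray [-80.63422178 -29.88930986]
tip [-48.62156464 -75.47746196]
stop in top -y [188.45729414 -36.73777005]
stop outer top -y [206.15518436 -41.01495678]
pivot [  2.61924139 -49.61080485]
tip top [-45.6976324  -75.00431128]
tray4 top rear -y [-78.95194404 -21.98485085]
tray1 front -y [ 99.21871653 -26.03479141]
rail corner -x,-y bottom [-207.22901617  -43.01769839]
vial [120.38690495 -80.09563936]
block [-60.75607136 109.20208639] brush [ 29.52266801 109.21420376]
```

```bash
cat >> h.py <<'E'
from scipy.spatial.transform import Rotation as Rn
def rot(a): return np.array([[np.cos(a),-np.sin(a)],[np.sin(a),np.cos(a)]])
def r2w(q,r): return rot(q[2])@np.array(r)+q[:2]
def w2r(q,w): return rot(-q[2])@(np.array(w)[:2]-q[:2])
def tell(q,railxy_mm,z,yaw=None):
    """shift in tool units from measured pose to rail xy (mm), z (m); twist so tool x is along rail x"""
    s=manip.sense();M=Rn.from_quat(s['tool_rot']).as_matrix()
    w=np.append(r2w(q,np.array(railxy_mm)/1e3),z)
    d=M.T@(w-s['tcp_pos'])/.03
    a=q[2]-np.arctan2(M[1,0],M[0,0]); a=(a+np.pi)%(2*np.pi)-np.pi
    print("shift units",d.round(3),"world",w.round(4),"tool x yaw",np.degrees(np.arctan2(M[1,0],M[0,0])).round(1),"yaw change (world ccw deg)",np.degrees(a).round(1),"tooly",M[:,1].round(3))
def where(q):
    s=manip.sense();print("t",s['t'],"rail mm",(w2r(q,s['tcp_pos'])*1e3).round(1),"z",s['tcp_pos'][2].round(4),"F rail",(rot(-q[2])@s['force'][:2]).round(1),s['force'][2].round(1),"gap",s['finger_gap'],"q",s['q'].round(2))
E
python3 - <<'E'
from h import *
W=lambda p,z:ray("top",tz(p),z)[:2]
m=lambda a,b,z:(W(a,z)+W(b,z))/2
D=[(m((95,24),(30,150),.052),(.21,0)),(m((128,38),(62,172),.052),(.19,0)),(W((428,174),.046),(.003,-.046)),(m((763,345),(700,482),.018),(-.21,0))]
tf=m((263,128),(217,216),.047);tr=m((511,361),(554,267),.047)
def f(q):
    e=[r2w(q,r)-w for w,r in D]
    return np.append(np.ravel(e),[w2r(q,tf)[1],w2r(q,tr)[1]])
o=least_squares(f,[.5,0,1.1]);q=o.x;print(q,np.degrees(q[2]),(f(q)*1e3).round(1))
np.save("rail.npy",q)
print("row front/rear",w2r(q,tf)*1e3,w2r(q,tr)*1e3)
print("keeper tip",w2r(q,W((537,168),.046))*1e3)
for p,z in [((730,82),.04),((680,190),.04)]:print("spare tray corner",w2r(q,W(p,z))*1e3)
tell(q,(-120,0),.15);where(q)
E
```

```text
[ 0.53411955 -0.00614951  1.14449735] 65.574867715333 [ 0.2  1.7  1.6  2.   0.2 -1.5 -1.1 -2.6 -0.9 -0.2]
row front/rear [98.90503233 -0.87115903] [-80.92042867  -0.23110128]
keeper tip [-48.82832846 -74.42565444]
spare tray corner [-125.9181276  -166.04202799]
spare tray corner [-126.07808223  -98.56711096]
shift units [ 16.204   2.709 -17.168] world [ 0.4845 -0.1154  0.15  ] tool x yaw -26.1 yaw change (world ccw deg) 91.6 tooly [-0.001 -0.002 -1.   ]
t 0.1 rail mm [408.8 471.2] z 0.2304 F rail [ 0.2 -0.4] -0.3 gap 1.0032377744896135 q [ 0.94  0.53  1.43 -0.    1.18 -0.18]
```

Call:
apply_moves(motion=[[0,1.35,0,-1.4,0.7],[0,2.7,0,-2.9,1.5],[0,4.1,0.2,-4.3,2.2],[0,5.4,0.4,-5.7,3],[0,6.8,0.7,-7.2,3.8],[0,8.1,1,-8.6,4.5],[0,9.5,1.3,-10,5.2],[0,10.8,1.6,-11.5,6],[0,12.2,2,-12.9,6.8],[0,13.5,2.3,-14.3,7.5],[0,14.9,2.5,-15.8,8.2],[0,16.2,2.7,-17.2,8.84]], squeeze=20)

```text
t: 1.6
tcp_pos: [0.4847, -0.1177, 0.1498]
tool_rot: [-0.381, 0.596, -0.595, 0.381]
force: [0.5, 0.1, 0.4]
finger_gap: 0.002
```

```bash
python3 - <<'E'
from h import *
import cv2
q=np.load("rail.npy");where(q);tell(q,(-120,0),.15)
c=manip.get_calibration("wrist")
im=manip.snapshot("wrist");cv2.imwrite("pics/w1.png",im[:,:,::-1])
print(c)
im=manip.snapshot("top");cv2.imwrite("pics/t1.png",cv2.resize(im[120:280,140:380,::-1],None,fx=3.3,fy=3.3,interpolation=cv2.INTER_CUBIC))
E
```

```text
t 1.6 rail mm [-122.    -1.2] z 0.1498 F rail [ 0.3 -0.4] 0.4 gap 0.0015309749725066382 q [-0.46  0.48  1.83  0.    0.83 -0.03]
shift units [-0.068 -0.005 -0.039] world [ 0.4845 -0.1154  0.15  ] tool x yaw -114.7 yaw change (world ccw deg) -179.7 tooly [-0.  0. -1.]
{'intrinsics': array([[338.92276689,   0.        , 254.16812888],
       [  0.        , 338.92276689, 189.13095223],
       [  0.        ,   0.        ,   1.        ]]), 'extrinsics': array([[ 9.07894074e-01,  4.02682331e-01,  1.16513052e-01,
         5.14296875e-01],
       [-4.19199476e-01,  8.72377807e-01,  2.51453299e-01,
        -5.41699797e-02],
       [-3.87600378e-04, -2.77135170e-01,  9.60830863e-01,
         2.92745609e-01],
       [ 0.00000000e+00,  0.00000000e+00,  0.00000000e+00,
         1.00000000e+00]])}
```

View pics/w1.png

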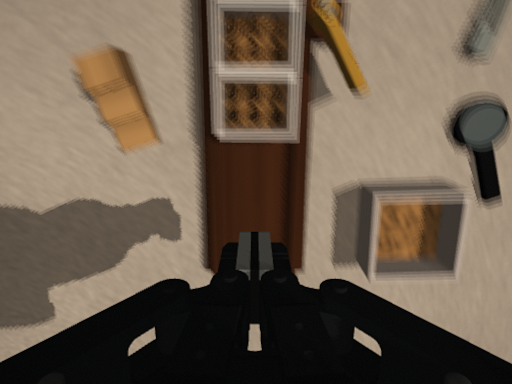

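View pics/t1.png

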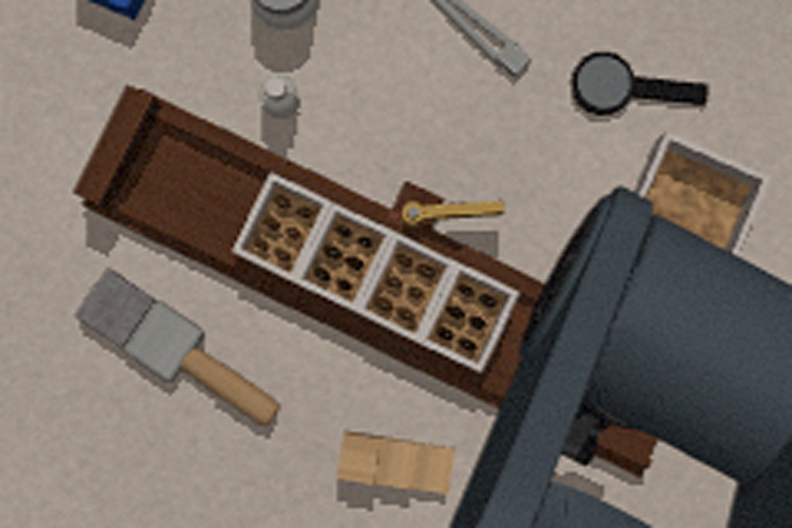

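The wrist view shows the lane running straight ahead of the closed fingers, and tray_4's rear edge near row 140. The image is blurred by motion, so I'll measure again now that the arm has settled.

```bash
python3 - <<'E'
from h import *
import cv2
q=np.load("rail.npy")
im=manip.snapshot("wrist")[:,:,::-1].copy();cv2.imwrite("pics/w2.png",im);where(q)
cv2.imwrite("pics/w2z.png",cv2.resize(im[0:240,170:400],None,fx=2.5,fy=2.5,interpolation=cv2.INTER_CUBIC))
E
```

```text
t 1.75 rail mm [-122.4   -2. ] z 0.1498 F rail [-0.7  1. ] -0.6 gap -0.00035600235973464443 q [-0.46  0.48  1.82 -0.    0.83 -0.03]
```

View pics/w2z.png

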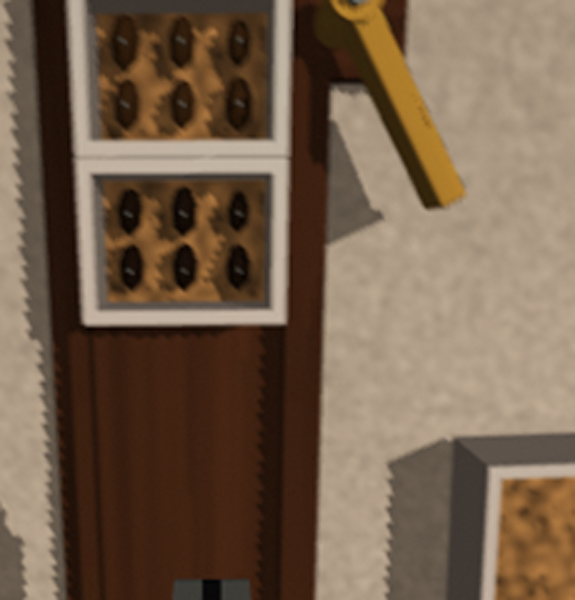

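```bash
python3 - <<'E'
from h import *
q=np.load("rail.npy")
g=lambda p:(p[0]/2.5+170,p[1]/2.5)
for n,p,z in [("rearL",(82,327),.047),("rearR",(287,327),.047),("sepL",(75,157),.047),("sepR",(290,155),.047),("keeper tipL",(430,206),.046),("tipR",(464,190),.046),("pivot",(358,0),.046),("railR",(324,340),.012),("railR24",(324,340),.024),("railL",(52,340),.012)]:
    print(n,(w2r(q,ray("wrist",g(p),z))*1e3).round(1))
tell(q,(-105,0),.02)
E
```

```text
rearL [-79.3  34.4]
rearR [-79.7 -24.5]
sepL [-33.4  34.1]
sepR [-33.3 -24.4]
keeper tipL [-46.7 -63.7]
tipR [-42.6 -72.8]
pivot [  4.7 -41.5]
railR [-87.9 -39.9]
railR24 [-86.4 -38.3]
railL [-87.4  49.8]
shift units [-0.581  4.326 -0.074] world [ 0.4907 -0.1018  0.02  ] tool x yaw -114.7 yaw change (world ccw deg) -179.7 tooly [ 0.001 -0.    -1.   ]
```

```bash
python3 - <<'E'
from h import *
q=np.load("rail.npy");where(q)
for u in (239.2,254.8,270): print(u,(w2r(q,ray("wrist",(u,233),.1498))*1e3).round(1))
q2=q.copy()
E
```

```text
t 1.75 rail mm [-122.4   -2. ] z 0.1498 F rail [-0.7  1. ] -0.6 gap -0.00035600235973464443 q [-0.46  0.48  1.82 -0.    0.83 -0.03]
239.2 [-114.3    4.6]
254.8 [-114.3   -2.5]
270 [-114.4   -9.4]
```

The wrist camera agrees with the known TCP to 0.5 mm sideways. It puts the rail 4.8 mm further in +y than the top camera does, and its tray width, rail edges and pivot all match the given sizes. I'll trust the wrist camera and shift the frame.

```bash
python3 - <<'E'
from h import *
q=np.load("rail.npy");q[:2]=r2w(q,np.array([1.6,4.8])/1e3);np.save("rail.npy",q);where(q)
tell(q,(-105,0),.02)
E
```

```text
t 1.75 rail mm [-124.    -6.8] z 0.1498 F rail [-0.7  1. ] -0.6 gap -0.00035600235973464443 q [-0.46  0.48  1.82 -0.    0.83 -0.03]
shift units [-0.633  4.326 -0.235] world [ 0.487  -0.0983  0.02  ] tool x yaw -114.7 yaw change (world ccw deg) -179.7 tooly [ 0.001 -0.    -1.   ]
```

Call:
apply_moves(motion=[[0,-0.3,1,-0.23,0],[0,-0.6,2,-0.23,0],[0,-0.6,3,-0.23,0],[0,-0.6,3.8,-0.23,0],[0,-0.6,4.2,-0.23,0],[0,-0.6,4.3,-0.23,0],[0,-0.6,4.3,-0.23,0]])

```text
t: 2.62
tcp_pos: [0.4858, -0.0961, 0.0218]
tool_rot: [0.383, -0.594, 0.595, -0.383]
force: [0.0, -0.2, -0.6]
finger_gap: 0.002
```

```bash
python3 - <<'E'
from h import *
import cv2
q=np.load("rail.npy");where(q);tell(q,(-92,0),.02)
im=manip.snapshot("wrist")[:,:,::-1].copy();cv2.imwrite("pics/w3.png",im)
E
```

```text
t 2.625 rail mm [-103.5    2. ] z 0.0218 F rail [-0.2 -0.1] -0.6 gap 0.00207893439776716 q [-0.42  0.72  1.9   0.    0.52  0.  ]
shift units [-0.383  0.06   0.066] world [ 0.4924 -0.0865  0.02  ] tool x yaw -114.4 yaw change (world ccw deg) -180.0 tooly [ 0.001 -0.    -1.   ]
```

View pics/w3.png

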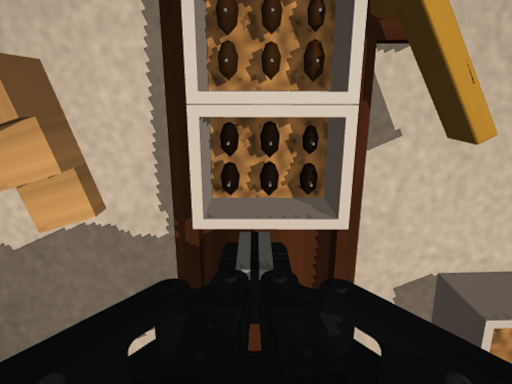

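```bash
python3 - <<'E'
from h import *
q=np.load("rail.npy")
for n,p,z in [("rearL",(193,229),.047),("rearR",(349,229),.047),("sepL",(186,104),.047),("sepR",(359,104),.047),("finger top L",(238,233),.0218),("fR",(272,233),.0218),("railR",(356,280),.024),("strip r",(318,270),.012),("railL",(176,280),.024)]:
    print(n,(w2r(q,ray("wrist",p,z))*1e3).round(1))
c=manip.get_calibration("wrist")["extrinsics"];print((w2r(q,c[:2,3])*1e3).round(1),c[2,3])
print(rot(-q[2])@c[:2,:3],c[2,:3])
E
```

```text
rearL [-83.   24.5]
rearR [-83.1 -34. ]
sepL [-37.5  24.5]
sepR [-37.6 -33.9]
finger top L [-95.6   9. ]
fR [-95.6  -6.6]
railR [-118.5  -46.2]
strip r [-120.1  -30.6]
railL [-118.4   38.3]
[-33.4   1.7] 0.16488720209198784
[[-1.34306953e-03  9.60792267e-01  2.77265965e-01]
 [-9.99998539e-01 -1.58363519e-03  6.43702769e-04]] [ 0.00105755 -0.2772647   0.96079299]
```

```bash
python3 - <<'E'
from h import *
import cv2
q=np.load("rail.npy");where(q)
c=manip.get_calibration("wrist")["extrinsics"];print(c[:3,3])
im=manip.snapshot("wrist")[:,:,::-1].copy();cv2.imwrite("pics/w4.png",im)
where(q);c=manip.get_calibration("wrist")["extrinsics"];print(c[:3,3])
print(np.abs(im.astype(int)-cv2.imread("pics/w3.png")).mean())
a=cv2.imread("pics/w1.png");b=cv2.imread("pics/w2.png")
E
```

```text
t 2.675 rail mm [-103.6    1.7] z 0.022 F rail [0.3 1.3] 0.2 gap -0.0035866267153311865 q [-0.42  0.72  1.9  -0.    0.52  0.  ]
[ 0.51508011 -0.0324741   0.1648872 ]
t 2.725 rail mm [-103.7    1.6] z 0.0221 F rail [ 0.2 -0.1] 0.2 gap 0.0041789480367560245 q [-0.42  0.72  1.9   0.    0.51  0.  ]
[ 0.51514022 -0.03258913  0.16498333]
2.7772454155815973
```

View pics/w4.png

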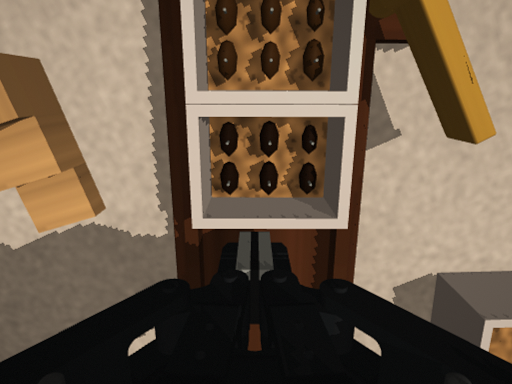

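View pics/w2.png

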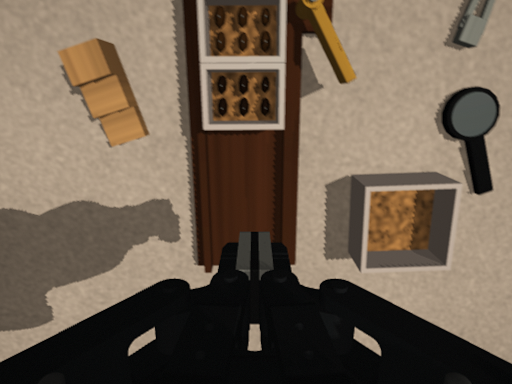

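Between w1 and w2 the arm was still swinging, so the w2 measurement was wrong. The settled view w4 (tray_4 rear edge at columns 193–349, row 229) puts the row at y≈0 in the original top-camera frame, so I'm undoing the shift.

```bash
python3 - <<'E'
from h import *
q=np.load("rail.npy");q[:2]=r2w(q,-np.array([1.6,4.8])/1e3);np.save("rail.npy",q);where(q)
print(w2r(q,ray("wrist",(193,229),.047))*1e3,w2r(q,ray("wrist",(349,229),.047))*1e3,w2r(q,ray("wrist",(186,104),.047))*1e3,w2r(q,ray("wrist",(359,104),.047))*1e3)
tell(q,(-100,0),.02)
E
```

```text
t 2.725 rail mm [-102.1    6.4] z 0.0221 F rail [ 0.2 -0.1] 0.2 gap 0.0041789480367560245 q [-0.42  0.72  1.9   0.    0.51  0.  ]
[-81.48506916  29.19430718] [-81.60685186 -29.32220901] [-36.00062987  29.21413191] [-36.0911509  -29.23901311]
shift units [-0.07   0.07   0.214] world [ 0.4928 -0.0972  0.02  ] tool x yaw -114.5 yaw change (world ccw deg) -180.0 tooly [ 0.001 -0.001 -1.   ]
```

Call:
apply_moves(motion=[[0,0,0.07,0.1,0],[0,0,0.07,0.21,0],[0,-0.05,0.07,0.21,0],[0,-0.15,0.07,0.21,0],[0,-0.25,0.07,0.21,0],[0,-0.35,0.07,0.21,0],[0,-0.45,0.07,0.21,0],[0,-0.55,0.07,0.21,0],[0,-0.65,0.07,0.21,0],[0,-0.75,0.07,0.21,0],[0,-0.85,0.07,0.21,0],[0,-0.95,0.07,0.21,0]])

```text
t: 4.22
tcp_pos: [0.5032, -0.0728, 0.0192]
tool_rot: [-0.383, 0.595, -0.595, 0.383]
force: [-1.5, -2.2, 0.3]
finger_gap: -0.001
```

```bash
python3 - <<'E'
from h import *
import cv2
q=np.load("rail.npy");where(q);tell(q,(0,0),.02)
im=manip.snapshot("wrist")[:,:,::-1].copy();cv2.imwrite("pics/w5.png",im);where(q)
E
```

```text
t 4.225 rail mm [-73.5   0.6] z 0.0192 F rail [-2.6  0.5] 0.3 gap -0.0010543944864047825 q [-0.36  0.73  1.87 -0.    0.54  0.06]
shift units [-2.449 -0.027  0.02 ] world [ 0.5341 -0.0061  0.02  ] tool x yaw -114.5 yaw change (world ccw deg) -180.0 tooly [-0.  0. -1.]
t 4.275 rail mm [-73.1   0.6] z 0.0192 F rail [-1.9 -0.3] -0.2 gap -0.0003622625543588723 q [-0.36  0.73  1.87  0.    0.54  0.06]
```

View pics/w5.png

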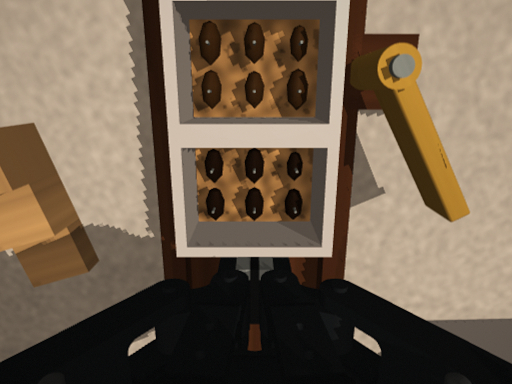

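Call:
apply_moves(motion=[[0,-0.1,0,0.01,0],[0,-0.22,0,0.01,0],[0,-0.35,0,0.01,0],[0,-0.48,0,0.01,0],[0,-0.61,0,0.01,0],[0,-0.74,0,0.01,0],[0,-0.87,0,0.01,0],[0,-1.0,0,0.01,0],[0,-1.13,0,0.01,0],[0,-1.25,0,0.01,0],[0,-1.35,0,0.01,0],[0,-1.43,0,0.01,0]])

```text
t: 5.78
tcp_pos: [0.5212, -0.0339, 0.0192]
tool_rot: [-0.383, 0.595, -0.595, 0.383]
force: [-1.3, -2.1, 0.2]
finger_gap: -0.001
```

```bash
python3 - <<'E'
from h import *
import cv2
q=np.load("rail.npy");where(q);tell(q,(0,0),.02)
im=manip.snapshot("wrist")[:,:,::-1].copy();cv2.imwrite("pics/w6.png",im);where(q)
im=manip.snapshot("top")[:,:,::-1].copy();cv2.imwrite("pics/t6.png",cv2.resize(im[120:280,140:380],None,fx=3.3,fy=3.3,interpolation=cv2.INTER_CUBIC))
E
```

```text
t 5.775 rail mm [-30.6   0.3] z 0.0192 F rail [-2.4  0.3] 0.2 gap -0.0012315076064083512 q [-0.28  0.74  1.84 -0.    0.56  0.15]
shift units [-1.019 -0.027  0.01 ] world [ 0.5341 -0.0061  0.02  ] tool x yaw -114.5 yaw change (world ccw deg) -180.0 tooly [-0.  0. -1.]
t 5.825 rail mm [-30.3   0.3] z 0.0192 F rail [-1.   0.1] -0.1 gap -0.0007701468645363786 q [-0.28  0.74  1.84  0.    0.56  0.15]
```

View pics/w6.png

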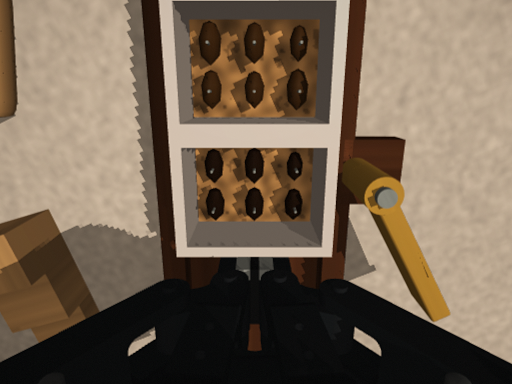

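View pics/t6.png

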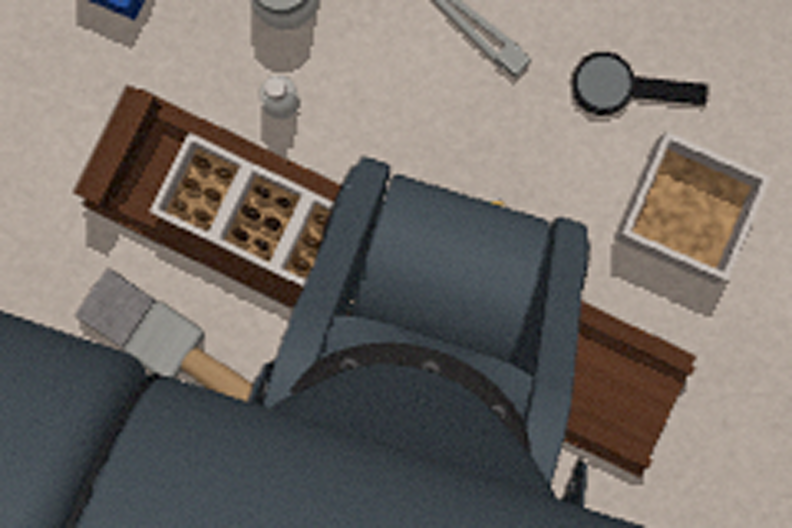

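The row is moving as one train, the force is about 2.4 N, and the arm is clear of the vial. I'll continue and slow down near home.

Call:
apply_moves(motion=[[0,-0.1,0,0.01,0],[0,-0.22,0,0.01,0],[0,-0.34,0,0.01,0],[0,-0.46,0,0.01,0],[0,-0.56,0,0.01,0],[0,-0.64,0,0.01,0],[0,-0.71,0,0.01,0],[0,-0.77,0,0.01,0],[0,-0.82,0,0.01,0],[0,-0.86,0,0.01,0],[0,-0.89,0,0.01,0],[0,-0.91,0,0.01,0]])

```text
t: 7.38
tcp_pos: [0.5328, -0.0093, 0.0192]
tool_rot: [-0.383, 0.595, -0.595, 0.383]
force: [-1.8, -2.4, -0.2]
finger_gap: 0.002
```

```bash
python3 - <<'E'
from h import *
import cv2
q=np.load("rail.npy");where(q);tell(q,(0,0),.02)
im=manip.snapshot("wrist")[:,:,::-1].copy();cv2.imwrite("pics/w7.png",im);where(q)
for p in [(184,257),(332,257)]:print((w2r(q,ray("wrist",p,.047))*1e3).round(1))
im=manip.snapshot("top")[:,:,::-1].copy();cv2.imwrite("pics/t7.png",cv2.resize(im[120:280,140:380],None,fx=3.3,fy=3.3,interpolation=cv2.INTER_CUBIC))
E
```

```text
t 7.375 rail mm [-3.5 -0.1] z 0.0192 F rail [-2.9  0.6] -0.2 gap 0.002261068078841966 q [-0.23  0.75  1.81 -0.    0.59  0.2 ]
shift units [-0.115 -0.026 -0.002] world [ 0.5341 -0.0061  0.02  ] tool x yaw -114.5 yaw change (world ccw deg) -180.0 tooly [-0. -0. -1.]
t 7.425 rail mm [-3.4 -0.1] z 0.0192 F rail [-2.5 -0.1] 0.2 gap 0.0007930441106613303 q [-0.23  0.75  1.81  0.    0.59  0.2 ]
[ 7.1 26.1]
[  7.  -29.4]
```

View pics/w7.png

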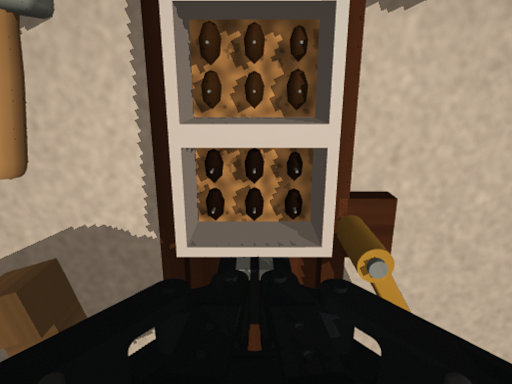

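View pics/t7.png

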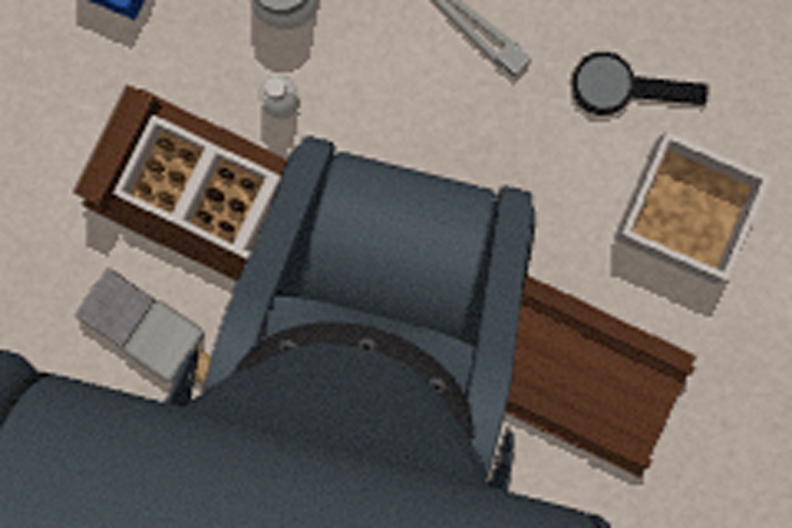

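Call:
apply_moves(motion=[[0,-0.03,0,0,0],[0,-0.06,0,0,0],[0,-0.08,0,0,0],[0,-0.1,0,0,0],[0,-0.11,0,0,0],[0,-0.12,0,0,0],[0,-0.13,0,0,0]])

```text
t: 8.35
tcp_pos: [0.5343, -0.0059, 0.0192]
tool_rot: [0.383, -0.595, 0.595, -0.383]
force: [-1.9, -4.3, -0.4]
finger_gap: 0.004
```

```bash
python3 -c "
from h import *
where(np.load('rail.npy'))"
```

```text
t 8.35 rail mm [ 0.4 -0.1] z 0.0192 F rail [-4.7 -0. ] -0.4 gap 0.003853039029843442 q [-0.22  0.75  1.8  -0.    0.59  0.21]
```

Call:
apply_moves(motion=[[0,-0.01,0,0,0],[0,-0.02,0,0,0],[0,-0.03,0,0,0],[0,-0.04,0,0,0]])

```text
t: 8.85
tcp_pos: [0.5343, -0.0058, 0.0192]
tool_rot: [0.384, -0.594, 0.595, -0.382]
force: [-3.7, -8.6, 1.4]
finger_gap: 0.004
```

```bash
python3 - <<'E'
from h import *
import cv2
q=np.load("rail.npy");where(q)
im=manip.snapshot("top")[:,:,::-1].copy();cv2.imwrite("pics/t8.png",cv2.resize(im[140:220,150:270],None,fx=6,fy=6,interpolation=cv2.INTER_CUBIC));where(q)
E
```

```text
t 8.85 rail mm [0.4 0. ] z 0.0192 F rail [-9.3 -0.2] 1.4 gap 0.0038406865959329252 q [-0.22  0.75  1.8  -0.    0.59  0.21]
t 8.9 rail mm [ 0.4 -0. ] z 0.0192 F rail [-8.6  0. ] 0.3 gap -0.0014188031491374044 q [-0.22  0.75  1.8  -0.    0.59  0.21]
```

View pics/t8.png

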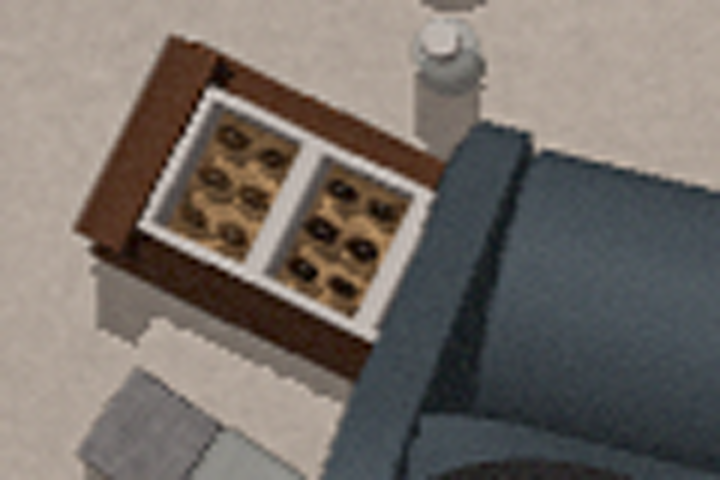

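The row is home: the TCP stalled at x=0.4 mm while the force rose from 3 to 9 N. In the top view the white row meets the stop edge, around (215,90)–(140,225). Next I'll plan the keeper sweep.

```bash
python3 - <<'E'
from h import *
q=np.load("rail.npy")
print("loupe",w2r(q,ray("top",(322,145),.009))*1e3,"tw",w2r(q,ray("top",(298,140),.01))*1e3)
s=manip.sense();M=Rn.from_quat(s['tool_rot']).as_matrix()
P=np.array([3,-46.])
for ph,cl in [(215,15),(205,0),(190,0),(180,0),(165,0),(150,0),(135,0),(120,0),(110,0),(100,0),(95,0),(90,0),(86,0)]:
    a=np.radians(ph);u=np.array([np.cos(a),np.sin(a)]);n=np.array([-u[1],u[0]])
    t=P+46*u+n*(4+cl+abs(n[0])*10.2+abs(n[1])*8)
    w=np.append(r2w(q,t/1e3),.032)
    print(ph,t.round(1),"units",(M.T@(w-s['tcp_pos'])/.03).round(2))
E
```

```text
loupe [ -73.91356438 -186.17822415] tw [ -19.97417514 -172.86773362]
215 [-16.7 -98.1] units [ 0.57 -0.43  3.27]
205 [-32.1 -79.5] units [ 1.09 -0.43  2.65]
190 [-39.9 -67.4] units [ 1.35 -0.43  2.25]
180 [-43. -58.] units [ 1.45 -0.42  1.93]
165 [-45.2 -48. ] units [ 1.52 -0.42  1.6 ]
150 [-44.9 -36.9] units [ 1.51 -0.42  1.23]
135 [-41.5 -25.4] units [ 1.4  -0.42  0.85]
120 [-34.6 -14.6] units [ 1.17 -0.42  0.48]
110 [-28.1  -8.4] units [ 0.95 -0.42  0.28]
100 [-20.2  -3.4] units [ 0.69 -0.42  0.11]
95 [-15.8  -1.5] units [ 0.54 -0.43  0.05]
90 [-11.2   0. ] units [ 0.39 -0.43 -0.  ]
86 [-8.5  0.9] units [ 0.3  -0.43 -0.03]
```

Call:
apply_moves(motion=[[0,0.3,0,0,0],[0,0.8,0,0,0],[0,1.2,-0.3,0,0],[0,1.2,-1.3,0,0],[0,1.2,-2.2,0.2,0],[0,1.2,-2.4,1.2,0],[0,1.1,-2.4,2.4,0],[0,1,-2.4,3.2,0],[0,0.9,-2.4,3.5,0],[0,0.9,-2.4,3.5,0],[0,0.9,-2.4,3.5,0]])

```text
t: 10.28
tcp_pos: [0.6177, -0.0722, 0.091]
tool_rot: [-0.383, 0.595, -0.594, 0.382]
force: [-0.9, 0.2, -0.8]
finger_gap: -0.002
```

```bash
python3 - <<'E'
from h import *
import cv2
q=np.load("rail.npy");where(q)
im=manip.snapshot("wrist")[:,:,::-1].copy();cv2.imwrite("pics/w9.png",im);where(q)
E
```

```text
t 10.275 rail mm [ -25.6 -103.4] z 0.091 F rail [-0.2  0.9] -0.8 gap -0.001869934125030655 q [-0.3   0.7   1.55  0.    0.89  0.13]
t 10.325 rail mm [ -25.5 -103.5] z 0.091 F rail [-0.1 -0.1] 0.6 gap -0.0016308241700495132 q [-0.3   0.7   1.55  0.    0.89  0.13]
```

View pics/w9.png

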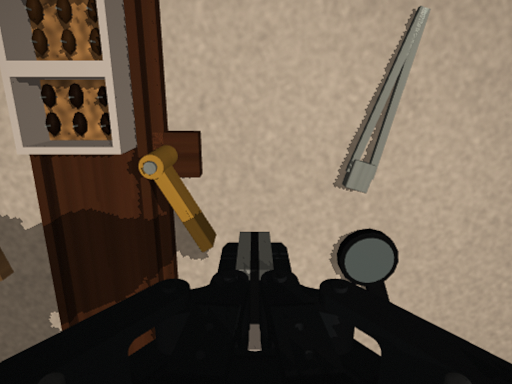

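```bash
python3 - <<'E'
from h import *
q=np.load("rail.npy")
for n,p,z in [("pivot",(149,168),.047),("tipL",(205,251),.046),("tipR",(215,239),.046),("rowrearL",(24,154),.047),("rowrearR",(127,152),.047),("sep",(113,62),.047),("loupe",(398,255),.01),("loupe handle",(380,290),.005)]:
    print(n,(w2r(q,ray("wrist",p,z))*1e3).round(1))
s=manip.sense();M=Rn.from_quat(s['tool_rot']).as_matrix()
P=np.array([3,-46.])
for ph,cl in [(215,10),(205,0),(190,0),(180,0),(165,0),(150,0),(135,0),(120,0),(110,0),(100,0),(95,0),(90,0),(86,0)]:
    a=np.radians(ph);u=np.array([np.cos(a),np.sin(a)]);n=np.array([-u[1],u[0]])
    t=P+46*u+n*(4+cl+abs(n[0])*10.2+abs(n[1])*8)
    w=np.append(r2w(q,t/1e3),.032)
    print(ph,t.round(1),"units",(M.T@(w-s['tcp_pos'])/.03).round(2))
E
```

```text
pivot [  3.1 -44.3]
tipL [-48.9 -73.6]
tipR [-40.9 -79.9]
rowrearL [11.2 24.8]
rowrearR [ 12.2 -32.8]
sep [ 59.3 -30.5]
loupe [ -70.  -208.1]
loupe handle [-102.2 -200.1]
215 [-19.5 -94. ] units [-0.2   1.97 -0.31]
205 [-32.1 -79.5] units [ 0.22  1.97 -0.79]
190 [-39.9 -67.4] units [ 0.48  1.97 -1.2 ]
180 [-43. -58.] units [ 0.58  1.97 -1.51]
165 [-45.2 -48. ] units [ 0.65  1.97 -1.85]
150 [-44.9 -36.9] units [ 0.64  1.97 -2.22]
135 [-41.5 -25.4] units [ 0.53  1.97 -2.6 ]
120 [-34.6 -14.6] units [ 0.3   1.97 -2.96]
110 [-28.1  -8.4] units [ 0.09  1.97 -3.17]
100 [-20.2  -3.4] units [-0.18  1.97 -3.33]
95 [-15.8  -1.5] units [-0.32  1.97 -3.4 ]
90 [-11.2   0. ] units [-0.48  1.97 -3.45]
86 [-8.5  0.9] units [-0.57  1.97 -3.48]
```

Call:
apply_moves(motion=[[0,-0.1,0.8,-0.1,0],[0,-0.1,1.6,-0.2,0],[0,-0.1,1.97,-0.3,0],[0,0.1,1.97,-0.6,0],[0,0.22,1.97,-0.8,0],[0,0.4,1.97,-1.0,0],[0,0.5,1.97,-1.2,0],[0,0.6,1.97,-1.35,0],[0,0.62,1.97,-1.5,0],[0,0.66,1.97,-1.65,0],[0,0.66,1.97,-1.85,0]])

```text
t: 11.7
tcp_pos: [0.5606, -0.0678, 0.0321]
tool_rot: [0.383, -0.594, 0.595, -0.383]
force: [0.7, -0.8, 0.5]
finger_gap: 0.0
```

```bash
python3 - <<'E'
from h import *
import cv2
q=np.load("rail.npy");where(q)
im=manip.snapshot("wrist")[:,:,::-1].copy();cv2.imwrite("pics/w10.png",im);where(q)
s=manip.sense();M=Rn.from_quat(s['tool_rot']).as_matrix()
P=np.array([3,-46.])
for ph,cl in [(165,0),(150,0),(135,0),(120,0),(110,0),(100,0),(95,0),(90,0),(86,0)]:
    a=np.radians(ph);u=np.array([np.cos(a),np.sin(a)]);n=np.array([-u[1],u[0]])
    t=P+46*u+n*(4+cl+abs(n[0])*10.2+abs(n[1])*8)
    w=np.append(r2w(q,t/1e3),.032)
    print(ph,t.round(1),"units",(M.T@(w-s['tcp_pos'])/.03).round(2))
E
```

```text
t 11.7 rail mm [-45.2 -49.6] z 0.0321 F rail [-0.4 -0.9] 0.5 gap 0.00015915672051318187 q [-0.32  0.75  1.72  0.    0.67  0.11]
t 11.75 rail mm [-45.2 -48.1] z 0.032 F rail [0.4 1.2] -0.6 gap 0.0007526189048392219 q [-0.32  0.74  1.73  0.    0.67  0.11]
165 [-45.2 -48. ] units [-0. -0. -0.]
150 [-44.9 -36.9] units [-0.01 -0.   -0.37]
135 [-41.5 -25.4] units [-0.12  0.   -0.76]
120 [-34.6 -14.6] units [-0.35  0.   -1.12]
110 [-28.1  -8.4] units [-0.57  0.   -1.32]
100 [-20.2  -3.4] units [-0.83  0.   -1.49]
95 [-15.8  -1.5] units [-0.98  0.   -1.55]
90 [-11.2   0. ] units [-1.13  0.   -1.6 ]
86 [-8.5  0.9] units [-1.22  0.   -1.63]
```

View pics/w10.png

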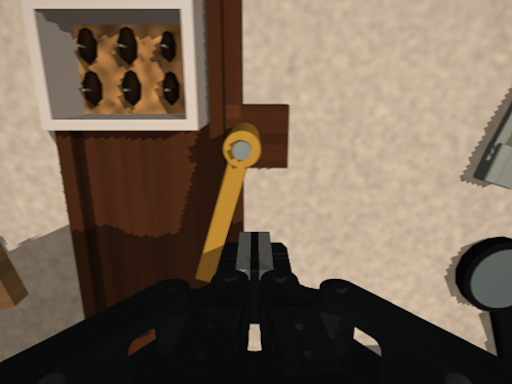

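The keeper is turning with the finger and now lies just inside the lane at about 165°. Its bar runs from (240,150) to (207,275). I'll continue the arc.

Call:
apply_moves(motion=[[0,-0.01,0,-0.18,0],[0,-0.01,0,-0.37,0],[0,-0.06,0,-0.57,0],[0,-0.12,0,-0.76,0],[0,-0.23,0,-0.95,0],[0,-0.35,0,-1.12,0],[0,-0.46,0,-1.22,0],[0,-0.57,0,-1.32,0],[0,-0.7,0,-1.4,0],[0,-0.83,0,-1.48,0],[0,-0.9,0,-1.52,0],[0,-0.98,0,-1.55,0]])

```text
t: 13.25
tcp_pos: [0.5303, -0.0216, 0.0321]
tool_rot: [-0.383, 0.595, -0.595, 0.383]
force: [1.3, 0.6, -0.6]
finger_gap: -0.001
```

```bash
python3 - <<'E'
from h import *
import cv2
q=np.load("rail.npy");where(q)
im=manip.snapshot("wrist")[:,:,::-1].copy();cv2.imwrite("pics/w11.png",im);where(q);tell(q,(-10,0),.032)
E
```

```text
t 13.25 rail mm [-15.7  -3. ] z 0.0321 F rail [ 1.  -0.9] -0.6 gap -0.0010341196561809338 q [-0.25  0.72  1.81 -0.    0.61  0.18]
t 13.3 rail mm [-15.4  -2.8] z 0.0321 F rail [ 0.2 -0.5] 0.5 gap -0.002057528072024382 q [-0.25  0.72  1.81  0.    0.61  0.18]
shift units [-0.18   0.003 -0.094] world [ 0.53   -0.0153  0.032 ] tool x yaw -114.4 yaw change (world ccw deg) -180.0 tooly [-0.  0. -1.]
```

View pics/w11.png

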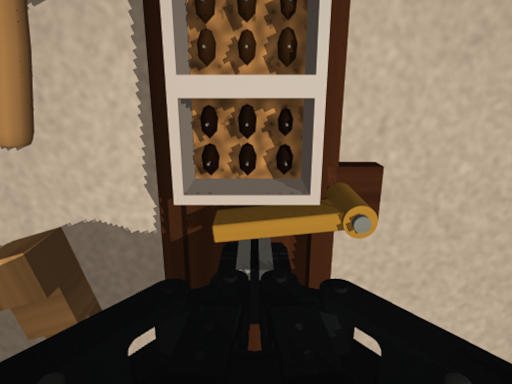

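Call:
apply_moves(motion=[[0,-0.05,0,-0.02,0],[0,-0.09,0,-0.02,0],[0,-0.12,0,-0.02,0],[0,-0.15,0,-0.02,0],[0,-0.17,0,-0.02,0],[0,-0.19,0,-0.02,0]])

```text
t: 14.05
tcp_pos: [0.5317, -0.0166, 0.0321]
tool_rot: [-0.383, 0.595, -0.594, 0.382]
force: [-1.0, -3.9, 0.0]
finger_gap: -0.0
```

```bash
python3 - <<'E'
from h import *
import cv2
q=np.load("rail.npy");where(q)
im=manip.snapshot("wrist")[:,:,::-1].copy();cv2.imwrite("pics/w12.png",im);where(q)
E
```

```text
t 14.05 rail mm [-10.5  -2.1] z 0.0321 F rail [-3.9 -0.6] 0.0 gap -0.0003494182995561991 q [-0.24  0.72  1.81 -0.    0.61  0.19]
t 14.1 rail mm [-10.5  -2.1] z 0.032 F rail [-3.4 -0.2] 0.5 gap 0.0012502642133026376 q [-0.24  0.72  1.81 -0.    0.61  0.19]
```

View pics/w12.png

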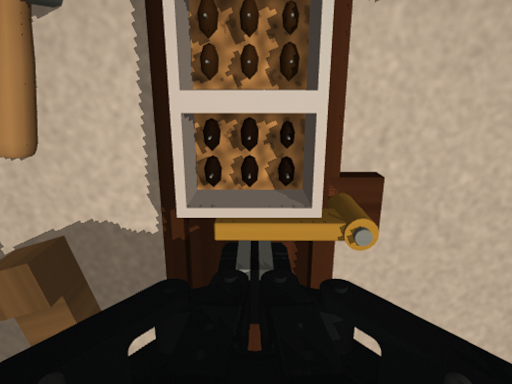

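The bar now stands square across the lane at row 230, and the force is up to about 3.5 N. I'll press slightly more to confirm the end of travel, then back off.

Call:
apply_moves(motion=[[0,-0.02,0,0,0],[0,-0.04,0,0,0],[0,-0.05,0,0,0],[0,-0.05,0,0,0]])

```text
t: 14.6
tcp_pos: [0.5318, -0.0164, 0.032]
tool_rot: [0.384, -0.594, 0.594, -0.382]
force: [-4.7, -7.6, 1.2]
finger_gap: -0.005
```

```bash
python3 -c "
from h import *
where(np.load('rail.npy'))"
```

```text
t 14.6 rail mm [-10.3  -2.1] z 0.032 F rail [-8.8  1.1] 1.2 gap -0.004804631970431273 q [-0.24  0.72  1.81 -0.    0.61  0.19]
```

Stalled at 8.8 N, so that is the end of travel. I'll back off, lift and look.

Call:
apply_moves(motion=[[0,0.2,0,0,0],[0,0.8,0,0,0],[0,1.8,-0.3,0,0],[0,2.8,-1.5,0,0],[0,3.8,-3,0,0],[0,4.5,-4.5,0,0],[0,4.5,-5,0,0],[0,4.5,-5,0,0],[0,4.5,-5,0,0]])

```text
t: 15.72
tcp_pos: [0.4762, -0.1376, 0.1813]
tool_rot: [-0.383, 0.595, -0.594, 0.382]
force: [0.4, -0.3, 0.6]
finger_gap: 0.001
```

```bash
python3 - <<'E'
from h import *
import cv2
q=np.load("rail.npy");where(q)
c=manip.get_calibration("wrist");np.savez("wc.npz",**c)
im=manip.snapshot("wrist")[:,:,::-1].copy();cv2.imwrite("pics/w13.png",im);where(q)
im=manip.snapshot("scene")[:,:,::-1].copy();cv2.imwrite("pics/s13.png",cv2.resize(im[145:285,130:390],None,fx=3,fy=3,interpolation=cv2.INTER_CUBIC))
im=manip.snapshot("top")[:,:,::-1].copy();cv2.imwrite("pics/t13.png",cv2.resize(im[80:280,150:380],None,fx=3,fy=3,interpolation=cv2.INTER_CUBIC))
E
```

```text
t 15.725 rail mm [-143.7   -1.6] z 0.1813 F rail [-0.1 -0.5] 0.6 gap 0.0005687868003341923 q [-0.51  0.43  1.8   0.    0.91 -0.08]
t 15.775 rail mm [-143.5   -1.5] z 0.181 F rail [-0.6  0.5] -0.2 gap 0.0026345551454335326 q [-0.51  0.43  1.8   0.    0.91 -0.08]
```

View pics/w13.png

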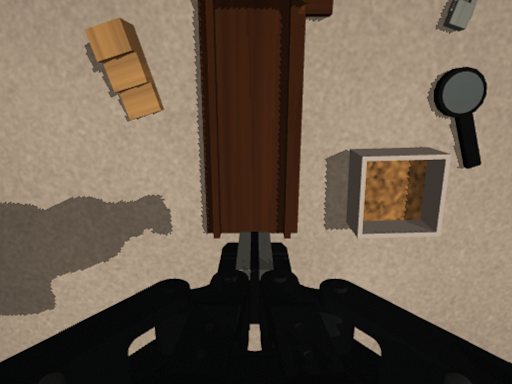

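View pics/s13.png

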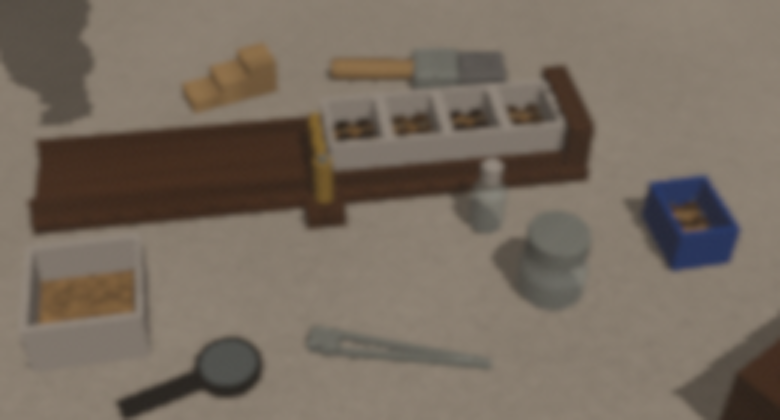

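View pics/t13.png

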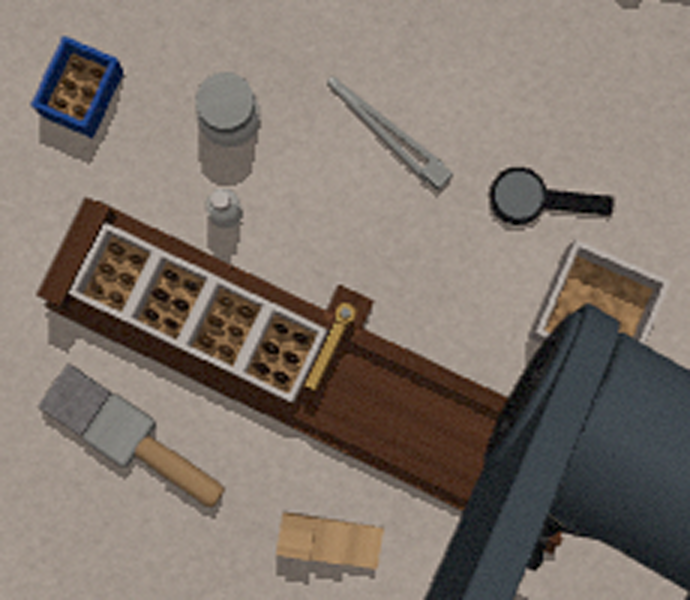

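All three views show the row at the stop and the keeper square across behind it, with the other things apparently where they were. Before handing in I'll measure the row and keeper.

```bash
python3 - <<'E'
from h import *
q=np.load("rail.npy")
g=lambda p:((p[0]+.5)/3-.5+150,(p[1]+.5)/3-.5+80)
for n,p,z in [("rearR",(327,325),.047),("rearL",(293,400),.047),("frontR",(103,225),.047),("frontL",(70,300),.047),("pivot",(346,313),.046),("tip",(312,388),.046)]:
    print(n,(w2r(q,ray("top",g(p),z))*1e3).round(1))
where(q);manip.sign_off()
E
```

```text
rearR [ 11.9 -32.4]
rearL [10.5 26.9]
frontR [190.5 -27.6]
frontL [187.4  31.9]
pivot [  3.3 -46.2]
tip [ 1.9 13.2]
t 15.875 rail mm [-143.3   -1.6] z 0.181 F rail [ 0.1 -0.6] -0.1 gap -0.005648176014928019 q [-0.51  0.43  1.8   0.    0.91 -0.08]
the job is handed in; nothing more can be done
```

I pushed the four trays along the rail as one touching row until they stopped against the end stop. Then I swept the keeper shut behind them, backed the arm clear and handed the job in at about 15.9 s.

**Row:** the tool stalled while the push force rose from about 3 to 9 N, which says the row is home. In the last top view its front face is at x = 187–190 mm and its rear face at 10.5–12 mm, where 190 and 10 mm are expected. The difference is about what hand-picked points and the calibration allow. No gap or tipping showed in the pictures.

**Keeper:** it stalled at its end of travel at about 9 N. The last top view puts the pivot at (3, -46) mm and the tip at (2, 13) mm, so it stands square across the lane to within about 1.5°.

**Other things:** the vial, jar, block, brush, tweezers, loupe, spare tray and blue tray look unmoved; I judged this by eye and did not measure them.

**Check that disagreed:** an early wrist-camera measurement put the rail about 5 mm to the side because the arm was still swinging when it was taken. A settled picture agreed with the top camera to better than 1 mm, and I corrected the position before any contact.

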